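Draw the slip board out from under a stack of tea cartons and dock it

TASK

The stack of three filled tea cartons has been carried to the packing stop on a thin plywood slip board. By its round grip, slide the board flat along the bench out from under the stack, so that the stop holds the stack back and the cartons stay standing on one another, and run the board on fully home between the loosely set dock guides, easing it gently by feel rather than forcing it against them; then let go. Do not touch the cartons or disturb the other things on the bench.

Things in the scene. Friction and masses are not known exactly. Their poses are not given: they have to be found in the camera images.
- jig: Metal packing jig fixed to the bench. Origin on the bench under the stack-side face of its bridge stop, midway across; +x points from the stop to the stack, the board is drawn along -x; z up. The stop is a slippery white plastic bar 124 mm wide, x -12 to 0, 20 to 50 mm above the bench, on legs 102 mm apart inside: the board passes below, cartons cannot. It carries the dock (see dock_end).
- dock_end (a point): Where the dock's end pad (24 mm wide, black rubber) would be if set straight: x -230 mm from the jig's origin, on the bench. The dock is a U of bars 11 mm high: guides 74 mm apart inside (x -166 to -230), mouth flared to 116 mm at x -132, end pad at -230. In truth the whole U is clamped swung about the jig's origin by an unmeasured angle of up to 0.10 rad either way, so this point is up to 23 mm off sideways.
- dock_mouth (a point): Likewise the middle of the mouth (x -132 mm, on the bench) if set straight; up to 13 mm off sideways. The clamped dock does not give way: when the board bears on a guide, the sideways force on the grip tells which way to ease it. The stack alone resists the draw with some 5 to 15 N. Over 25 N between board and jig counts as forcing.
- board: Plywood slip board 200 x 70 x 5 mm, 140 g, flat on the bench, the stack on its +x part. Origin: centre of its underside; x along its length, the -x end leads into the dock. Its grip stands 80 mm from the origin towards -x. Fully home, the -x end meets the dock's end pad, its origin is at about x = -130 mm in the jig's frame, and its +x end is 18 mm clear of the stop.
- grip (a point): Middle of the board's upright round wooden grip: 26 mm in diameter, from 5 to 50 mm above the bench; this point is on its axis, 30 mm up. The board can swivel about it in a light grasp.
- carton1: Bottom carton of the stack, 80 x 80 x 75 mm tall, about 110 to 190 g, standing on the board a few mm behind the bridge stop; when the board is gone it stands on the bench. Origin: centre of its underside.
- carton2: Middle carton, same make. Origin: centre of its underside.
- carton3: Top carton, same make. Origin: centre of its underside; the stack's top is 230 mm above the bench at the start.
- spare_carton: Bystander: a single carton of the same make standing beside the stack. Origin: centre of its underside.
- tape_roll: Bystander: roll of brown tape lying flat, 90 mm across, 24 mm high. Origin: centre of its underside.
- marker: Bystander: marker pen lying, about 130 mm long, 16 mm thick. Origin: under its middle.
- tea_tin: Bystander: steel tin 72 mm across, 100 mm tall. Origin: centre of its underside.
- mug: Bystander: blue mug 80 mm across, 90 mm tall. Origin: centre of its underside.
- folder_bone: Bystander: flat wooden creasing stick 150 x 26 x 6 mm. Origin: centre of its underside.

How it is judged:
On the way:
1. the board is drawn clear of the stack, whose cartons still stand on one another (x of board in the frame of jig below -0.112 m and height (world z) of board below 0.006 m and angle between each of carton1, carton2, carton3's own z axis and vertical below 0.12 rad), for 0.1 s.
At the end, for the whole second after the job is handed in: The board lies flat on the bench, at rest and fully home in the dock (its leading end within 4 mm of the end pad); the three cartons stand at rest and upright (within 3 degrees) one on another behind the stop, the lowest flat on the bench, each centred within 20 mm on the one below (x of board in the frame of jig between -0.136 and -0.126 m and height (world z) of board below 0.003 m and angle between board's own z axis and vertical below 0.03 rad and linear speed of each of board, carton1, carton2, carton3 below 0.01 m/s and angle between each of carton1, carton2, carton3's own z axis and vertical below 0.05 rad and height (world z) of carton1 between -0.004 and 0.004 m and height (world z) of carton2 between 0.071 and 0.079 m and height (world z) of carton3 between 0.146 and 0.154 m and x of carton1 in the frame of jig between 0.03 and 0.065 m and y of carton1 in the frame of jig between -0.025 and 0.025 m and horizontal distance between carton2 and carton1 below 0.02 m and horizontal distance between carton3 and carton2 below 0.02 m); the robot touches nothing.
It fails at once if the board is forced against the guides, end pad or stop (over 25 N) (contact force between board and jig above 25 N).
It fails at once if a carton of the stack tips or falls (angle between any of carton1, carton2, carton3's own z axis and vertical above 0.25 rad).
It fails at once if the robot touches a carton of the stack (contact force between any of the arm, the fingers and carton1 above 1 N or contact force between any of the arm, the fingers and carton2 above 1 N or contact force between any of the arm, the fingers and carton3 above 1 N).
It fails at once if the board is lifted off the bench (height (world z) of board above 0.03 m).
It fails at once if a bystander is moved by more than 25 mm (distance of any of spare_carton, tape_roll, marker, tea_tin, mug, folder_bone from where it was at the start of the episode above 0.025 m).
It also fails if it takes over 72 s, if anything falls off the work surface, if the arm or the gripper's body presses on something with over 40 N, if the wrist force passes 120 N, or if a joint passes its speed limit or range.

ROBOT

A 7-joint arm with a two-finger parallel gripper is mounted at the origin on the work surface. World frame = base frame: x ahead of the robot, y to its left, z up, the work surface at z = 0. Lengths are in m, angles in rad, forces in N, time in s.
With the tool pointing down it reaches from about 0.35 to 0.9 m from the base axis. Payload 7.2 kg.
Tool frame: the origin (TCP) lies at the very end of the fingers, on their centre line; the grasp point (between the pads) lies r.tcp_to_grasp behind it (r.tcp_to_grasp is the distance from the TCP to the grasp point, in m); z points along the fingers, y is the line along which they close (so a half turn about z gives the same grasp; the last joint's range is limited). The gripper opens to 85 mm and grips with 20 to 120 N. Pads are 22 mm wide; open, the fingers measure 114 mm over their backs; the gripper's body (76 mm by 85 mm) begins 54 mm behind the grasp point. The pads swing forward as they close: fully open they stand 13 mm farther back than shut.
Start: joints at [1.266, 0.411, -0.013, 1.596, 0.006, 1.134, -0.082], TCP at [0.147, -0.608, 0.2] pointing down, gripper open.
Joint ranges: [-2.95, 2.95], [-0.29, 1.99], [-1.47, 1.44], [0.14, 2.54], [-1.03, 4.17], [0.13, 1.85], [-2.86, 2.86]. Speed limits (rad/s): [2.39, 2.39, 3.01, 3.01, 3.14, 3.14, 3.14].

INTERFACE

Orientations are given as a unit quaternion [x, y, z, w].
In Python, from cell import r gives the robot as it stands. The module is installed in compiled form; this text tells all that it offers.
- The arm moves only by the shell command python3 -m jog 'ROWS'. ROWS is a JSON object of lists of equal length, an entry for each row: "gripper": the opening, from 0 (shut) to 1 (fully open); "offset": the shift along the tool's x, y, z in mm, a list of three; "rotation": the turn, a rotation vector about the tool's x, y, z in rad, a list of three. In form: {"gripper": [gripper, ...], "offset": [[tx, ty, tz], ...], "rotation": [[rx, ry, rz], ...]}. A call has 1 to 5 rows; each row is the pose to reach, as a shift and turn from the pose commanded when the call began, along the tool's axes at that moment; what a row does not reach only later rows make up. A row lasts 1/12 s, in which the tool goes at most 41.7 mm and 7.16 degrees, less where a joint would pass 70% of its speed; a pose out of reach is approached as far as the arm can. A call with a gripper value outside its range is refused whole. The fingers move at their own pace and stop on an object; the grip force is fixed at half the most. Time passes only in rows, so rows that repeat a pose let the fingers close. It gives the time, the measured TCP pose, the force, the opening and the grip force at its end, in the units of the state.
- r.get_obs(): the state, without advancing time (a new reading comes with each control period).
- r.camera(name): name is "scene" or "top"; returns a dict with "color" (384x512x3 uint8, blue, green, red), "z_map" (384x512 float32, m along the optical axis (not along the pixel's ray), 0 where there is no reading), "fovy" (degrees; the focal length in pixels is half the picture's height over the tangent of half this angle, whatever the lens; pixels are square), "cx", "cy" (the principal point, pixels), "origin" and "attitude" of the camera in the world. Camera axes: x right, y up, looking along -z (the intrinsics and any distortion apply to the point x, -y, -z); pixel columns grow to the right and rows downward; lengths in m; the calibration is good to about 2 mm. A picture is of the moment at which its call begins.
- r.hand_in(): hands the job in; it is judged then, once.
Trained networks look in the newest picture that a camera, given by its name, has taken for a name from the list of things; names that differ only in an ending like _2 or _b are one class to them, and where a whole thing is asked for, a point or a joint stands for the part that bears it (a point fixed in the world has none). Each returns a list of dicts, best first, with "score" (0 to 1); they miss things now and then, are a little off and sometimes report something else, mostly with a low value. They report only what shows in the picture. A call takes as long as a camera call.
- r.recognise(camera, thing): "box" ([centre column, centre row, width, height] in pixels, round what is visible of it).
- r.place_of(camera, thing): "at" ([column, row] in pixels: a listed point, or the origin of a listed thing).
The state is a dict: "time_s": time; "q": joint angles; "qd": joint speeds; "joint_torque": joint torques, N m; "eef_pos": TCP position; "tool_rot": TCP orientation; "force": force on the tool from outside, world axes, zero at the start; "ft_torque": the same for the moment, N m; "grip_width": finger opening in m; "gripper_force": force on a finger pad.
Only numpy, scipy, OpenCV 4.12 (cv2) and the standard library are available. Lean on these libraries where they do the work, as an engineer would, in place of code of your own. Each camera call takes 0.05 s, during which the arm holds its last target. There are 200 camera calls.

## Working session

There is one attempt and no reset: what is moved stays moved. The work goes in short steps, Python scripts to look and compute and a shell command to move; the robot and the scene stay as the last step left them, time stands still between calls to the robot, and variables do not carry over. Pictures are saved under pics/ and viewed, at most 10 in all, crops included, and the job is handed in when it is done.

```bash
mkdir -p pics; cat > h.py <<'E'
import numpy as np, cv2
from cell import r
from scipy.spatial.transform import Rotation as R
def att(a):
    a=np.array(a,float)
    return a if a.shape==(3,3) else R.from_quat(a).as_matrix()
def pix2w(c,u,v,z=None,depth=None):
    f=192/np.tan(np.radians(c['fovy'])/2)
    d=np.array([(u-c['cx'])/f,-(v-c['cy'])/f,-1.0]); o=np.array(c['origin']); A=att(c['attitude'])
    if z is not None:
        w=A@d; return o+w*(z-o[2])/w[2]
    if depth is None: depth=c['z_map'][int(round(v)),int(round(u))]
    return o+A@(d*depth)
E
python3 - <<'E'
from h import *
for n in ['top','scene']:
    c=r.camera(n); cv2.imwrite(f'pics/{n}1.png',c['color'])
    print(n,{k:v for k,v in c.items() if k not in('color','z_map')}, c['color'].shape)
    for t,z in [('jig',0),('grip',.03),('board',0),('dock_end',0),('dock_mouth',0),('carton1',.005),('carton3',.155),('spare_carton',0),('tape_roll',0),('marker',0),('tea_tin',0),('mug',0),('folder_bone',0)]:
        p=r.place_of(n,t)
        for q in p[:2]: print(t,round(q['score'],2),np.round(q['at'],1),np.round(pix2w(c,*q['at'],z=z),3))
print(r.get_obs(), r.tcp_to_grasp)
E
```

```text
top {'fovy': 46.39781790354091, 'cx': 255.93926512644572, 'cy': 189.2378257015188, 'origin': array([0.42839165, 0.03652208, 1.51753033]), 'attitude': array([ 0.03127536, -0.0454288 , -0.69984676,  0.71216051])} (384, 512, 3)
grip 0.68 [255.2 198.4] [0.56 0.01 0.03]
board 0.6 [232.9 190.8] [0.587 0.086 0.   ]
board 0.51 [249.8 161.7] [0.689 0.03  0.   ]
dock_end 0.98 [286.3 209.1] [ 0.528 -0.097  0.   ]
dock_mouth 0.96 [259.4 207.3] [ 0.533 -0.005  0.   ]
carton1 0.69 [256.1 202.9] [0.547 0.006 0.005]
carton1 0.65 [207.7 185.6] [0.603 0.171 0.005]
carton3 0.69 [256.1 202.9] [0.535 0.009 0.155]
carton3 0.65 [207.7 185.6] [0.586 0.158 0.155]
spare_carton 0.78 [212.  236.1] [0.433 0.153 0.   ]
tape_roll 0.53 [232.2 195.1] [0.572 0.088 0.   ]
tape_roll 0.48 [246.9 161.5] [0.689 0.04  0.   ]
marker 0.49 [293.5 180.3] [ 0.627 -0.121  0.   ]
tea_tin 0.84 [358.3 181.7] [ 0.627 -0.343  0.   ]
mug 0.97 [129.7 226.8] [0.459 0.429 0.   ]
mug 0.34 [357.8 180.6] [ 0.63  -0.342  0.   ]
scene {'fovy': 55.14417931436314, 'cx': 255.5417830520327, 'cy': 184.89941847851574, 'origin': array([1.14946497, 0
[... 923 characters left out ...]
1114616, -0.01270765,  1.59619852,  0.00559968,
        1.13427482, -0.08220106]), 'qd': array([-6.46066544e-04, -6.01795621e-04, -3.20932793e-04,  1.08521694e-03,
       -7.46888389e-04,  7.97954475e-04, -9.48242077e-05]), 'joint_torque': array([-1.70703328e-05, -6.00406122e+01,  6.81086853e-01, -2.99731851e+01,
        1.39391259e-02,  2.07058416e-03, -7.59725594e-06]), 'eef_pos': array([ 0.14663702, -0.60756506,  0.19996927]), 'tool_rot': array([9.92996108e-01, 1.18147064e-01, 2.84416487e-06, 3.88653313e-06]), 'force': array([ 0.22090105, -0.40637417,  0.09126346]), 'ft_torque': array([ 0.00522263, -0.02120548, -0.00515549]), 'gripper_force': 0.0, 'grip_width': 0.08553892397406193} 0.0187
```

```bash
python3 - <<'E'
import cv2,numpy as np
a=cv2.imread('pics/top1.png')[130:280,160:360]; b=cv2.imread('pics/scene1.png')[110:290,150:390]
cv2.imwrite('pics/t1c.png',cv2.resize(a,(800,600),interpolation=cv2.INTER_CUBIC)); cv2.imwrite('pics/s1c.png',cv2.resize(b,(800,600),interpolation=cv2.INTER_CUBIC))
E
```

```text
(no output)
```

View pics/t1c.png

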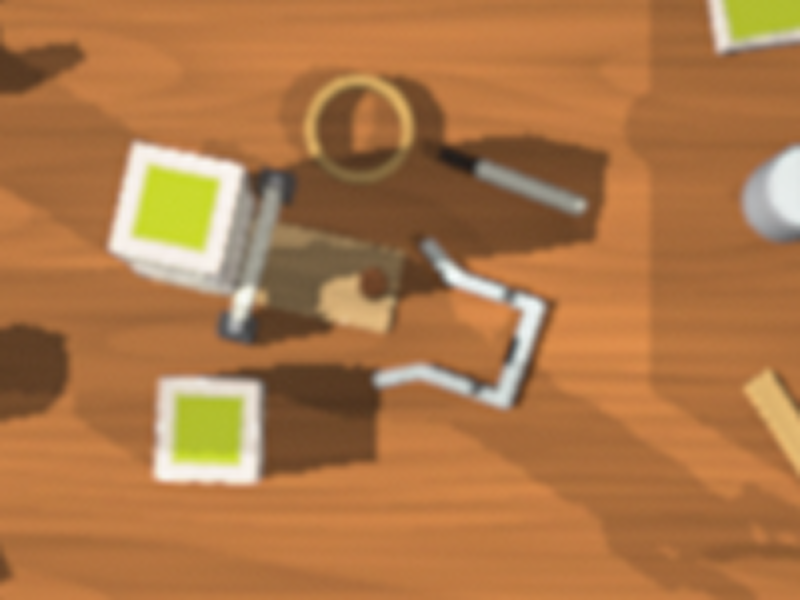

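View pics/s1c.png

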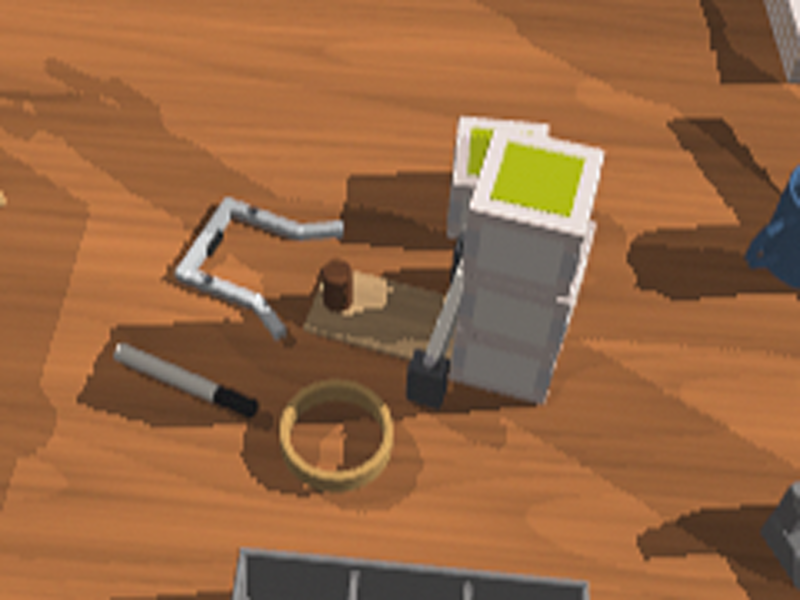

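```bash
python3 - <<'E'
from h import *
c=r.camera('top')
P={'stopA':((275,185),.05),'stopB':((240,318),.05),'gripTop':((377,276),.05),'bl1':((403,255),.005),'bl2':((388,330),.005),'bst1':((268,228),.005),'bst2':((258,303),.005),
'endA':((545,300),.011),'endB':((512,403),.011),'tipA':((428,240),.011),'tipB':((377,381),.011),'neckA':((455,277),.011),'neckB':((420,369),.011),
'padmid':((513,350),.011),'markerN':((445,153),.01),'markerF':((583,208),.01),'spareNear':((262,480),.075),'stackN':((215,285),.23),'tape':((360,128),.012)}
W={}
for k,((u,v),z) in P.items():
    W[k]=pix2w(c,160+u/4,130+v/4,z=z); print(k,np.round(W[k],3))
for k in [('stopA','stopB'),('bl1','bl2'),('endA','endB'),('tipA','tipB'),('neckA','neckB')]:
    d=W[k[0]]-W[k[1]]; m=(W[k[0]]+W[k[1]])/2; print(k,'len',np.linalg.norm(d[:2]).round(3),'mid',m.round(3),'normal ang',np.degrees(np.arctan2(d[1],d[0])).round(1)-90)
# grip top via depth in both cameras
for n in ['top','scene']:
    c=r.camera(n); f=192/np.tan(np.radians(c['fovy'])/2)
    v,u=np.mgrid[0:384,0:512]; D=np.stack([(u-c['cx'])/f,-(v-c['cy'])/f,-np.ones_like(u)],-1)*c['z_map'][...,None]
    X=D@att(c['attitude']).T+np.array(c['origin'])
    def cl(m,name):
        if m.sum(): q=X[m]; print(n,name,m.sum(),'mean',q.mean(0).round(4),'min',q.min(0).round(3),'max',q.max(0).round(3))
    g=(abs(X[...,0]-.56)<.03)&(abs(X[...,1]-.015)<.03)
    cl(g&(X[...,2]>.042)&(X[...,2]<.06),'gript')
    s=(abs(X[...,0]-.58)<.09)&(abs(X[...,1]-.1)<.04)&(X[...,2]>.043)&(X[...,2]<.056); cl(s,'stop')
    cl((abs(X[...,0]-.59)<.1)&(abs(X[...,1]-.15)<.08)&(X[...,2]>.22)&(X[...,2]<.24),'stacktop')
E
```

```text
stopA [0.63  0.099 0.05 ]
stopB [0.52  0.125 0.05 ]
gripTop [0.556 0.013 0.05 ]
bl1 [ 0.578 -0.009  0.005]
bl2 [0.515 0.003 0.005]
bst1 [0.599 0.106 0.005]
bst2 [0.535 0.113 0.005]
endA [ 0.542 -0.129  0.011]
endB [ 0.455 -0.102  0.011]
tipA [ 0.591 -0.03   0.011]
tipB [0.471 0.011 0.011]
neckA [ 0.56  -0.053  0.011]
neckB [ 0.482 -0.025  0.011]
padmid [ 0.499 -0.103  0.011]
markerN [ 0.666 -0.043  0.01 ]
markerF [ 0.621 -0.161  0.01 ]
spareNear [0.389 0.103 0.075]
stackN [0.532 0.133 0.23 ]
tape [0.686 0.029 0.012]
('stopA', 'stopB') len 0.113 mid [0.575 0.112 0.05 ] normal ang -103.3
('bl1', 'bl2') len 0.065 mid [ 0.546 -0.003  0.005] normal ang -100.4
('endA', 'endB') len 0.091 mid [ 0.498 -0.116  0.011] normal ang -107.3
('tipA', 'tipB') len 0.127 mid [ 0.531 -0.009  0.011] normal ang -109.0
('neckA', 'neckB') len 0.083 mid [ 0.521 -0.039  0.011] normal ang -110.1
top gript 47 mean [0.551  0.0196 0.0497] min [0.54  0.008 0.044] max [0.563 0.031 0.054]
top stop 221 mean [0.5762 0.1153 0.0497] min [0.502 0.085 0.043] max [0.645 0.138 0.056]
top stacktop 777 mean [0.5872 0.1643 0.2297] min [0.541 0.12  0.22 ] max [0.634 0.21  0.238]
scene gript 64 mean [0.555  0.02   0.0493] min [0.543 0.008 0.043] max [0.566 0.032 0.053]
scene stop 241 mean [0.6048 0.1105 0.0498] min [0.505 0.085 0.043] max [0.648 0.138 0.056]
scene stacktop 1004 mean [0.5942 0.1644 0.2299] min [0.543 0.118 0.22 ] max [0.638 0.21  0.234]
```

```bash
cat >> h.py <<'E'
def cloud(n):
    c=r.camera(n); f=192/np.tan(np.radians(c['fovy'])/2)
    v,u=np.mgrid[0:384,0:512]; D=np.stack([(u-c['cx'])/f,-(v-c['cy'])/f,-np.ones_like(u)],-1)*c['z_map'][...,None]
    return c,D@att(c['attitude']).T+np.array(c['origin'])
def togo(x,y,z,yaw=None):
    o=r.get_obs(); T=R.from_quat(o['tool_rot']); d=T.inv().apply(np.array([x,y,z])-o['eef_pos'])*1000
    ty=T.apply([0,1,0]); ya=np.degrees(np.arctan2(ty[1],ty[0]))
    print('offset mm',d.round(1),'yaw(y)',ya.round(1),'rz',None if yaw is None else -np.radians(yaw-ya).round(3),'F',o['force'].round(1),'t',o['time_s'])
E
python3 - <<'E'
from h import *
from scipy.optimize import minimize
pts=[]
for n in ['top','scene']:
    c,X=cloud(n); col=c['color'].astype(int); sat=col.max(-1)-col.min(-1)
    m=(X[...,0]>.43)&(X[...,0]<.61)&(X[...,1]>-.15)&(X[...,1]<.025)&(X[...,2]>.006)&(X[...,2]<.016)
    m&=np.hypot(X[...,0]-.553,X[...,1]-.02)>.03
    q=X[m][:,:2]; print(n,len(q)); pts.append(q)
    s=(X[...,0]>.5)&(X[...,0]<.66)&(X[...,1]>.08)&(X[...,1]<.14)&(X[...,2]>.046)&(X[...,2]<.054)
    q=X[s][:,:2]; vv=np.linalg.svd(q-q.mean(0))[2][0]; print('stop',len(q),q.mean(0).round(4),np.degrees(np.arctan2(vv[1],vv[0])).round(1))
def segd(P,a,b):
    ab=b-a; t=np.clip(((P-a)@ab)/(ab@ab),0,1); return np.linalg.norm(P-a-t[:,None]*ab,axis=1)
w=.004
S=[((132,58),(166,37)),((166,37),(230,37)),((132,-58),(166,-37)),((166,-37),(230,-37)),((230,-37),(230,37))]
S=[tuple(np.array([a[0]+(5 if a[0]==230 and b[0]==230 else 0),a[1]+np.sign(a[1])*4])/1000 for a in (a0,b)) for a0,b in S for a in [a0]] if 0 else [(np.array([a[0]+(4 if a[0]==b[0] else 0),a[1]+np.sign(a[1])*4])/1000,np.array([b[0]+(4 if a[0]==b[0] else 0),b[1]+np.sign(b[1])*4])/1000) for a,b in S]
for Q in pts+[np.vstack(pts)]:
    def cost(p):
        L=(Q-p[:2])@np.array([[np.cos(p[2]),-np.sin(p[2])],[np.sin(p[2]),np.cos(p[2])]])
        return np.minimum(np.min([segd(L,a,b) for a,b in S],0),.015).mean()
    res=min((minimize(cost,[.5775,.121,np.radians(a)],method='Nelder-Mead',options=dict(xatol=1e-5,fatol=1e-7,maxiter=2000)) for a in(-102,-105,-109,-112)),key=lambda z:z.fun)
    p=res.x; print(p[:2].round(4),np.degrees(p[2]).round(2),res.fun*1000,'home grip',(p[:2]+.21*np.array([np.cos(p[2]),np.sin(p[2])])).round(4))
togo(.553,.020,.12,-107)
E
```

```text
top 329
stop 168 [0.5755 0.115 ] 166.9
scene 400
stop 212 [0.6016 0.1101] -9.8
[0.572  0.1181] -108.49 5.58934109617794 home grip [ 0.5053 -0.081 ]
[0.5747 0.1182] -108.72 3.781822372775369 home grip [ 0.5073 -0.0807]
[0.574  0.1182] -108.74 4.648435539460333 home grip [ 0.5065 -0.0807]
offset mm [ 542.3 -514.8   80. ] yaw(y) -76.4 rz 0.534 F [ 0.2 -0.3  0.2] t 1.65
```

```bash
python3 -m jog '{"gripper":[1,1,1,1,1],"offset":[[42,0,0],[84,0,0],[126,0,0],[168,0,0],[210,0,0]],"rotation":[[0,0,0.1],[0,0,0.22],[0,0,0.34],[0,0,0.45],[0,0,0.52]]}'; python3 -c "
from h import *
togo(.553,.020,.12,-107)"
```

```text
time_s: 2.07
eef_pos: [0.3509, -0.558, 0.2002]
tool_rot: [0.99, -0.144, 0.0, 0.0]
force: [0.8, -1.2, -0.5]
grip_width: 0.0854
gripper_force: 0.0
offset mm [  28.6 -611.7   80. ] yaw(y) -106.6 rz 0.007 F [ 0.8 -1.2 -0.5] t 2.0667
```

```bash
python3 -m jog '{"gripper":[1,1,1,1,1],"offset":[[2,-41,0],[4,-82,0],[6,-123,0],[8,-164,0],[10,-205,0]],"rotation":[[0,0,0],[0,0,0],[0,0,0],[0,0,0],[0,0,0]]}'
python3 -m jog '{"gripper":[1,1,1,1,1],"offset":[[2,-41,0],[4,-82,0],[6,-123,0],[8,-164,0],[10,-205,0]],"rotation":[[0,0,0],[0,0,0],[0,0,0],[0,0,0],[0,0,0]]}'
python3 -m jog '{"gripper":[1,1,1,1,1],"offset":[[2,-41,0],[4,-82,0],[6,-123,0],[8,-164,0],[9,-195,15]],"rotation":[[0,0,0],[0,0,0],[0,0,0],[0,0,0],[0,0,0]]}'; python3 -c "
from h import *
togo(.553,.020,.019,-107)"
```

```text
time_s: 2.48
eef_pos: [0.4164, -0.3627, 0.2]
tool_rot: [0.99, -0.141, 0.0, 0.0]
force: [0.5, 0.1, 0.1]
grip_width: 0.0852
gripper_force: 0.0
time_s: 2.9
eef_pos: [0.4832, -0.1687, 0.2004]
tool_rot: [0.99, -0.141, 0.0, 0.0]
force: [1.0, -1.1, -0.4]
grip_width: 0.0855
gripper_force: 0.0
time_s: 3.32
eef_pos: [0.5485, 0.0182, 0.1876]
tool_rot: [0.99, -0.14, 0.003, -0.001]
force: [1.0, -0.7, 1.3]
grip_width: 0.0855
gripper_force: 0.0
offset mm [  3.   -2.4 168.7] yaw(y) -106.1 rz 0.016 F [ 1.  -0.7  1.3] t 3.3167
```

```bash
python3 -m jog '{"gripper":[1,1,1,1,1],"offset":[[2,0,30],[3,0,60],[3,0,90],[3,0,110],[3,0,110]],"rotation":[[0,0,0],[0,0,0],[0,0,0],[0,0,0],[0,0,0]]}'; python3 - <<'E'
from h import *
c,X=cloud('scene'); cv2.imwrite('pics/s2c.png',cv2.resize(c['color'][110:290,150:390],(800,600),interpolation=cv2.INTER_CUBIC))
m=(abs(X[...,0]-.555)<.03)&(abs(X[...,1]-.02)<.03)&(X[...,2]>.042)&(X[...,2]<.056); print(m.sum(), X[m].mean(0) if m.sum() else 0)
togo(.553,.020,.019,-107)
E
```

```text
time_s: 3.73
eef_pos: [0.5459, 0.0131, 0.0709]
tool_rot: [0.99, -0.141, -0.003, 0.001]
force: [-1.3, -0.4, 0.6]
grip_width: 0.0855
gripper_force: 0.0
66 [0.5553462  0.02015617 0.04920571]
offset mm [ 3.8 -8.2 54.3] yaw(y) -106.2 rz 0.014 F [ 1.3 -0.   0.9] t 3.7833
```

View pics/s2c.png

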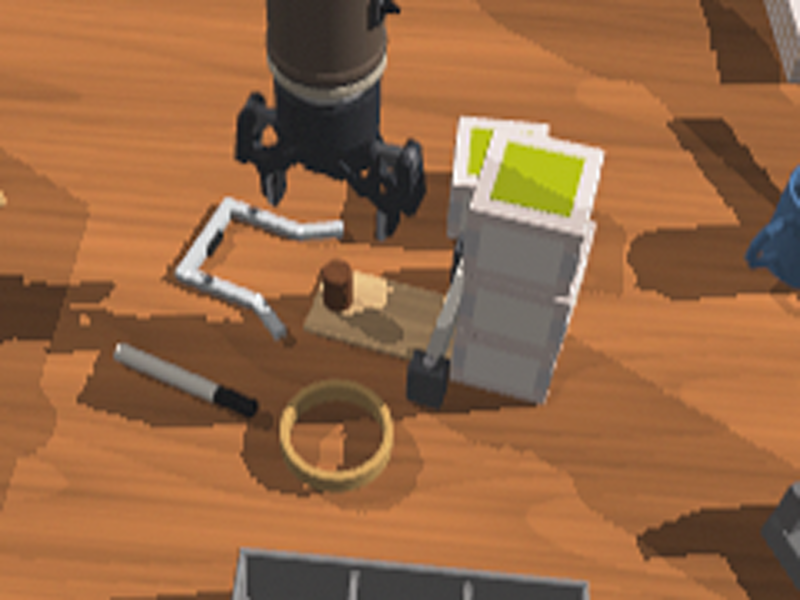

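```bash
python3 -m jog '{"gripper":[1,1,1,1,1],"offset":[[4,-8,15],[4,-8,35],[4,-8,50],[4,-8,56],[4,-8,56]],"rotation":[[0,0,0],[0,0,0],[0,0,0],[0,0,0],[0,0,0]]}'; python3 -c "
from h import *
togo(.554,.020,.017,-107)"
```

```text
time_s: 4.2
eef_pos: [0.5551, 0.0198, 0.0192]
tool_rot: [0.99, -0.141, -0.0, 0.0]
force: [-0.0, 0.5, 0.2]
grip_width: 0.0854
gripper_force: 0.0
offset mm [-1.1  0.1  2.2] yaw(y) -106.2 rz 0.013 F [-0.   0.5  0.2] t 4.2
```

```bash
python3 -m jog '{"gripper":[0.5,0.25,0,0,0],"offset":[[0,0,1],[0,0,1],[0,0,1],[0,0,1],[0,0,1]],"rotation":[[0,0,0],[0,0,0],[0,0,0],[0,0,0],[0,0,0]]}'; python3 -m jog '{"gripper":[0,0,0,0,0],"offset":[[0,0,0],[0,0,0],[0,0,0],[0,0,0],[0,0,0]],"rotation":[[0,0,0],[0,0,0],[0,0,0],[0,0,0],[0,0,0]]}'
```

```text
time_s: 4.62
eef_pos: [0.5554, 0.0198, 0.0187]
tool_rot: [0.99, -0.141, 0.001, -0.0]
force: [0.0, -0.1, 0.8]
grip_width: 0.0257
gripper_force: 0.6
time_s: 5.03
eef_pos: [0.5558, 0.0198, 0.0188]
tool_rot: [0.99, -0.141, 0.001, -0.0]
force: [0.4, -0.4, 5.2]
grip_width: 0.0005
gripper_force: 3.2
```

```bash
python3 - <<'E'
from h import *
c,X=cloud('scene'); a=c['color'][140:230,210:330]
c2=r.camera('top'); b=c2['color'][160:235,200:300]
cv2.imwrite('pics/3.png',np.hstack([cv2.resize(a,(400,300),interpolation=2),cv2.resize(b,(400,300),interpolation=2)]))
togo(.554,.020,.017,-107)
for n in['top','scene']: print([(q['score'],q['at']) for q in r.place_of(n,'grip')])
E
```

```text
offset mm [-1.8  0.3  1.9] yaw(y) -106.2 rz 0.013 F [-0.4 -0.8  6.3] t 5.1333
[]
[(0.72, [249.4, 198.2])]
```

View pics/3.png

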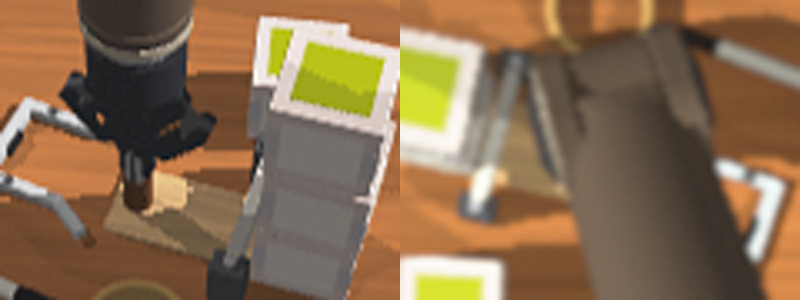

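```bash
python3 - <<'E'
from h import *
c,X=cloud('scene')
for v in range(186,206,2):
    print(v,[(u,tuple((X[v,u]*1000).round().astype(int)),tuple(c['color'][v,u])[::-1]) for u in range(244,262,3)])
E
```

```text
186 [(244, (np.int64(502), np.int64(-7), np.int64(1)), (np.uint8(201), np.uint8(126), np.uint8(72))), (247, (np.int64(562), np.int64(11), np.int64(84)), (np.uint8(47), np.uint8(48), np.uint8(50))), (250, (np.int64(564), np.int64(19), np.int64(87)), (np.uint8(40), np.uint8(41), np.uint8(42))), (253, (np.int64(566), np.int64(28), np.int64(91)), (np.uint8(31), np.uint8(32), np.uint8(34))), (256, (np.int64(567), np.int64(36), np.int64(93)), (np.uint8(31), np.uint8(33), np.uint8(38))), (259, (np.int64(575), np.int64(44), np.int64(105)), (np.uint8(30), np.uint8(33), np.uint8(34)))]
188 [(244, (np.int64(509), np.int64(-6), np.int64(1)), (np.uint8(191), np.uint8(123), np.uint8(70))), (247, (np.int64(560), np.int64(10), np.int64(72)), (np.uint8(55), np.uint8(56), np.uint8(59))), (250, (np.int64(566), np.int64(19), np.int64(81)), (np.uint8(73), np.uint8(72), np.uint8(73))), (253, (np.int64(563), np.int64(27), np.int64(78)), (np.uint8(32), np.uint8(33), np.uint8(35))), (256, (np.int64(555), np.int64(35), np.int64(68)), (np.uint8(67), np.uint8(62), np.uint8(63))), (259, (np.int64(504), np.int64(
[... 4042 characters left out ...]
), np.uint8(126))), (259, (np.int64(559), np.int64(44), np.int64(6)), (np.uint8(152), np.uint8(123), np.uint8(87)))]
204 [(244, (np.int64(568), np.int64(1), np.int64(3)), (np.uint8(151), np.uint8(122), np.uint8(88))), (247, (np.int64(569), np.int64(10), np.int64(6)), (np.uint8(151), np.uint8(122), np.uint8(89))), (250, (np.int64(566), np.int64(19), np.int64(3)), (np.uint8(136), np.uint8(110), np.uint8(81))), (253, (np.int64(567), np.int64(27), np.int64(6)), (np.uint8(166), np.uint8(134), np.uint8(95))), (256, (np.int64(565), np.int64(36), np.int64(5)), (np.uint8(103), np.uint8(85), np.uint8(64))), (259, (np.int64(564), np.int64(44), np.int64(4)), (np.uint8(108), np.uint8(89), np.uint8(65)))]
```

```bash
python3 -m jog '{"gripper":[0,0,0,0,0],"offset":[[0,0,-20],[0,0,-40],[0,0,-60],[0,0,-60],[0,0,-60]],"rotation":[[0,0,0],[0,0,0],[0,0,0],[0,0,0],[0,0,0]]}'; python3 - <<'E'
from h import *
c,X=cloud('scene'); o=r.get_obs(); p=o['eef_pos']; print(p,o['force'],o['grip_width'],R.from_quat(o['tool_rot']).as_matrix().round(3).tolist())
col=c['color'].astype(int); dark=(col.max(-1)<110)&(col.max(-1)-col.min(-1)<20)
m=(abs(X[...,0]-p[0])<.05)&(abs(X[...,1]-p[1])<.06)&(X[...,2]>.053)&(X[...,2]<.16)
for z in np.arange(.055,.16,.01):
    k=m&(X[...,2]>=z)&(X[...,2]<z+.01)
    if k.sum(): print(z.round(3),k.sum(),X[k].mean(0).round(3),np.ptp(X[k],axis=0).round(3))
g=(abs(X[...,0]-.555)<.03)&(abs(X[...,1]-.02)<.03)&(X[...,2]>.044)&(X[...,2]<.053);print('grip',g.sum(),X[g].mean(0) if g.sum() else 0)
cv2.imwrite('pics/4.png',cv2.resize(c['color'][110:230,190:350],(800,600),interpolation=2))
E
```

```text
time_s: 5.7
eef_pos: [0.5557, 0.0199, 0.079]
tool_rot: [0.99, -0.141, 0.001, -0.0]
force: [-0.5, -0.6, 0.4]
grip_width: 0.0001
gripper_force: 0.0
[0.55489602 0.01978092 0.07794112] [-0.23787173  0.39858878 -0.39578833] -1.5568194290831003e-05 [[0.96, -0.279, 0.0], [-0.279, -0.96, -0.0], [0.0, 0.0, -1.0]]
0.105 1 [0.564 0.025 0.114] [0. 0. 0.]
0.115 24 [0.564 0.019 0.12 ] [0.012 0.024 0.009]
0.125 24 [0.563 0.021 0.13 ] [0.012 0.029 0.008]
0.135 28 [0.563 0.021 0.139] [0.011 0.029 0.009]
0.145 22 [0.564 0.019 0.151] [0.014 0.032 0.009]
0.155 26 [0.565 0.015 0.158] [0.02  0.05  0.005]
grip 58 [0.55421239 0.01991366 0.04908405]
```

View pics/4.png

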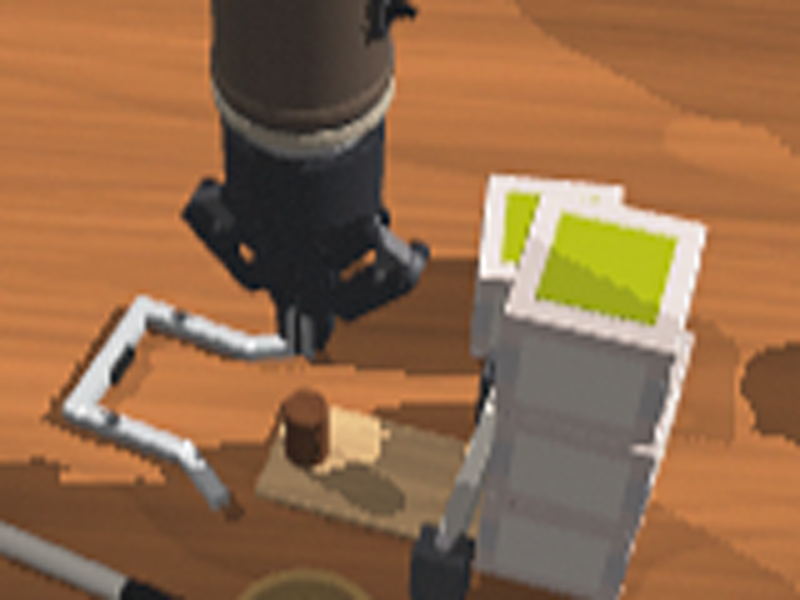

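```bash
python3 -m jog '{"gripper":[1,1,1,1,1],"offset":[[0,0,0],[0,0,0],[0,0,0],[0,0,0],[0,0,15]],"rotation":[[0,0,0],[0,0,0],[0,0,0],[0,0,0],[0,0,0]]}'; python3 -m jog '{"gripper":[1,1,1,1,1],"offset":[[0,0,20],[0,0,40],[0,0,60],[0,0,74],[0,0,74]],"rotation":[[0,0,0],[0,0,0],[0,0,0],[0,0,0],[0,0,0]]}'
```

```text
time_s: 6.17
eef_pos: [0.5567, 0.02, 0.0647]
tool_rot: [0.99, -0.141, 0.002, -0.0]
force: [1.0, -0.2, 0.5]
grip_width: 0.0603
gripper_force: 0.0
time_s: 6.58
eef_pos: [0.5526, 0.0197, -0.0141]
tool_rot: [0.99, -0.141, -0.003, 0.001]
force: [-0.3, 0.3, 0.0]
grip_width: 0.0852
gripper_force: 0.0
```

```bash
python3 -m jog '{"gripper":[0.5,0.3,0.2,0,0],"offset":[[0,0,0],[0,0,0],[0,0,0],[0,0,0],[0,0,0]],"rotation":[[0,0,0],[0,0,0],[0,0,0],[0,0,0],[0,0,0]]}'; python3 -m jog '{"gripper":[0,0,0,0,0],"offset":[[0,0,0],[0,0,0],[0,0,0],[0,0,0],[0,0,0]],"rotation":[[0,0,0],[0,0,0],[0,0,0],[0,0,0],[0,0,0]]}'; python3 - <<'E'
from h import *
c,X=cloud('scene'); cv2.imwrite('pics/5.png',cv2.resize(c['color'][110:230,190:350],(800,600),interpolation=2))
togo(.5065,-.0807,-.0135,-107)
E
```

```text
time_s: 7.0
eef_pos: [0.5555, 0.0194, -0.0101]
tool_rot: [0.99, -0.141, 0.001, 0.0]
force: [-3.2, -7.2, 9.1]
grip_width: 0.0255
gripper_force: 7.6
time_s: 7.42
eef_pos: [0.5556, 0.0194, -0.0098]
tool_rot: [0.99, -0.141, 0.001, 0.0]
force: [-1.7, -0.7, 5.9]
grip_width: 0.0243
gripper_force: 58.5
offset mm [-19.1 109.8   3.6] yaw(y) -106.2 rz 0.013 F [-1.8 -1.7  6.3] t 7.4667
```

View pics/5.png

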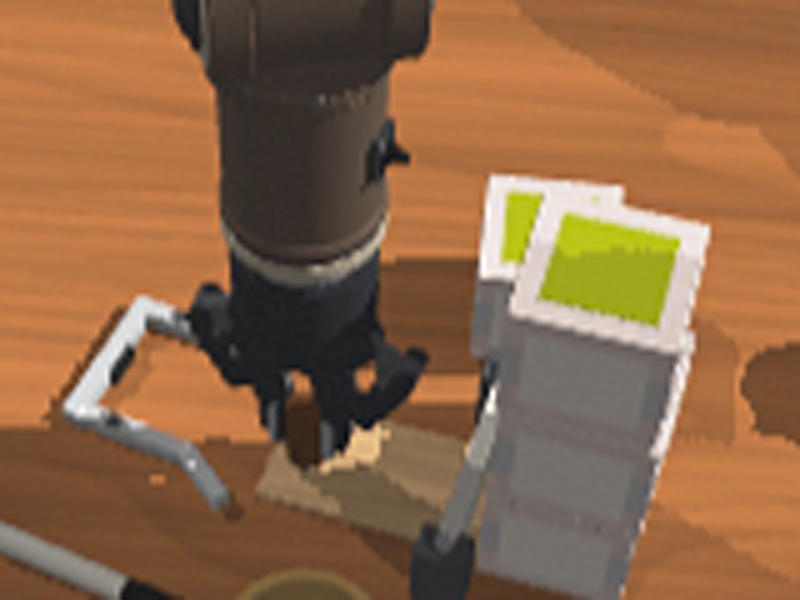

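```bash
python3 -m jog '{"gripper":[0.6,0.6,0.6,0.6,0.6],"offset":[[0,0,0],[0,0,0],[0,0,0],[0,0,-7],[0,0,-14]],"rotation":[[0,0,0],[0,0,0],[0,0,0],[0,0,0],[0,0,0]]}'; python3 -m jog '{"gripper":[0.3,0.2,0,0,0],"offset":[[0,0,0],[0,0,0],[0,0,0],[0,0,0],[0,0,0]],"rotation":[[0,0,0],[0,0,0],[0,0,0],[0,0,0],[0,0,0]]}';  python3 -m jog '{"gripper":[0,0,0],"offset":[[0,0,0],[0,0,0],[0,0,0]],"rotation":[[0,0,0],[0,0,0],[0,0,0]]}'; python3 - <<'E'
from h import *
togo(.5065,-.0807,-.0005,-107)
c,X=cloud('scene')
print(X[198:206,240:262:3,2].round(3))
g=(abs(X[...,0]-.595)<.06)&(abs(X[...,1]-.16)<.06)&(X[...,2]>.224)&(X[...,2]<.236); print('stack',X[g].mean(0))
E
```

```text
time_s: 7.88
eef_pos: [0.5546, 0.0199, 0.0032]
tool_rot: [0.99, -0.141, -0.0, 0.0]
force: [0.4, -0.5, 0.5]
grip_width: 0.0512
gripper_force: 0.0
time_s: 8.3
eef_pos: [0.5555, 0.0196, 0.0039]
tool_rot: [0.99, -0.141, 0.001, 0.0]
force: [-3.2, -0.9, 9.3]
grip_width: 0.0237
gripper_force: 58.3
time_s: 8.55
eef_pos: [0.5554, 0.0196, 0.0039]
tool_rot: [0.99, -0.141, 0.001, 0.0]
force: [-2.1, -0.5, 10.3]
grip_width: 0.0235
gripper_force: 58.3
offset mm [-19.  110.    4.4] yaw(y) -106.2 rz 0.013 F [-2.1 -0.5 10.3] t 8.55
[[ 0.001 -0.     0.005  0.031  0.034  0.041  0.008  0.007]
 [ 0.003 -0.001  0.006  0.023  0.027  0.02   0.002  0.005]
 [ 0.     0.001  0.005  0.02   0.021  0.013  0.007  0.004]
 [-0.001  0.002  0.881  0.016  0.017  0.007  0.006  0.005]
 [-0.001  0.003  0.004  0.006  0.013  0.005  0.007  0.008]
 [ 0.002  0.003  0.006  0.008  0.005  0.006  0.004  0.006]
 [ 0.     0.008  0.008  0.007  0.006  0.005  0.007  0.005]
 [ 0.002  0.006  0.006  0.004  0.005  0.003  0.003  0.006]]
stack [0.5930359  0.16607286 0.23020982]
```

```bash
python3 -m jog '{"gripper":[0,0,0,0,0],"offset":[[-0.5,1,-1],[-1.5,3,-2],[-2.5,5,-2],[-3.5,7.5,-2],[-4.5,10,-2]],"rotation":[[0,0,0.004],[0,0,0.01],[0,0,0.02],[0,0,0.03],[0,0,0.04]]}'; python3 -c "
from h import *
togo(.5065,-.0807,.002,-107)"
```

```text
time_s: 9.02
eef_pos: [0.5475, 0.012, 0.0047]
tool_rot: [0.987, -0.161, -0.0, -0.0]
force: [1.3, 5.3, -3.6]
grip_width: 0.0234
gripper_force: 59.0
offset mm [ -9.4 101.    2.6] yaw(y) -108.5 rz -0.027 F [ 1.3  5.3 -3.6] t 9.0167
```

```bash
python3 -m jog '{"gripper":[0,0,0,0,0],"offset":[[-1,2.5,0.5],[-2,5,1],[-3,7.5,1],[-4,10,1],[-5,12.5,1]],"rotation":[[0,0,0.01],[0,0,0.018],[0,0,0.026],[0,0,0.034],[0,0,0.042]]}'; python3 - <<'E'
from h import *
togo(.5065,-.0807,.002,-108.7)
c=r.camera('top'); s=r.camera('scene')
cv2.imwrite('pics/6.png',np.hstack([cv2.resize(s['color'][140:230,195:315],(400,300),interpolation=2),cv2.resize(c['color'][160:250,190:310],(400,300),interpolation=2)]))
E
```

```text
time_s: 9.43
eef_pos: [0.5394, 0.0021, 0.004]
tool_rot: [0.983, -0.182, 0.0, -0.001]
force: [1.1, 6.1, -2.9]
grip_width: 0.0237
gripper_force: 59.1
offset mm [-1.1 89.   1.9] yaw(y) -110.9 rz -0.039 F [ 1.1  6.1 -2.9] t 9.4333
```

View pics/6.png

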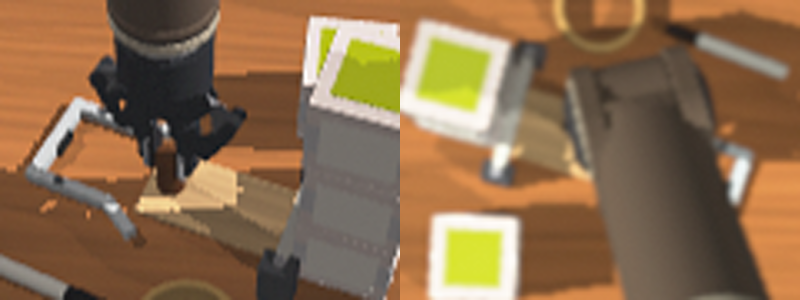

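```bash
python3 -m jog '{"gripper":[0,0,0,0,0],"offset":[[-0.5,2.5,0.3],[-1,5,0.6],[-1.5,7.5,1],[-2,10,1],[-2.5,12,1]],"rotation":[[0,0,0.006],[0,0,0.012],[0,0,0.02],[0,0,0.026],[0,0,0.03]]}'; python3 - <<'E'
from h import *
togo(.5065,-.0807,.002,-108.7)
c,X=cloud('scene'); col=c['color'].astype(int)
# visible near (scene-side) board long edge: board pixels by height
o=r.get_obs()['eef_pos']; m=(X[...,2]>.003)&(X[...,2]<.009)&(X[...,0]>o[0]-.05)&(X[...,0]<.66)&(X[...,1]>o[1]-.02)&(X[...,1]<.11)
sat=(col[...,2]-col[...,0]); P=X[m]; 
e=[(y,np.percentile(P[(P[:,1]>y)&(P[:,1]<y+.006),0],97)) for y in np.arange(o[1]+.01,.085,.006) if ((P[:,1]>y)&(P[:,1]<y+.006)).sum()>8]
e=np.array(e); print(e.round(3).tolist()); k=np.polyfit(e[:,0],e[:,1],1); print('edge ang',-90-np.degrees(np.arctan(k[0])))
E
```

```text
time_s: 9.95
eef_pos: [0.5344, -0.0069, 0.004]
tool_rot: [0.981, -0.196, 0.002, -0.002]
force: [3.2, 9.3, 1.7]
grip_width: 0.0232
gripper_force: 59.6
offset mm [ 2.5 78.9  1.7] yaw(y) -112.6 rz -0.068 F [3.2 9.3 1.7] t 9.95
[[0.003, 0.636], [0.009, 0.655], [0.015, 0.651], [0.021, 0.648], [0.027, 0.58], [0.033, 0.641], [0.039, 0.649], [0.045, 0.652], [0.051, 0.587], [0.057, 0.588], [0.063, 0.619], [0.069, 0.621], [0.075, 0.595], [0.081, 0.605]]
edge ang -59.099877794202044
```

```bash
python3 -m jog '{"gripper":[0,0,0,0,0],"offset":[[-0.3,2,0],[-0.6,4,0],[-0.9,6,0],[-1.1,8,0],[-1.3,10,0]],"rotation":[[0,0,0],[0,0,0],[0,0,0],[0,0,0],[0,0,0]]}'; python3 - <<'E'
from h import *
togo(.5065,-.0807,.002,-108.7); print(r.get_obs()['ft_torque'])
E
```

```text
time_s: 10.42
eef_pos: [0.529, -0.0176, 0.004]
tool_rot: [0.981, -0.196, 0.001, -0.0]
force: [3.5, 8.6, 5.2]
grip_width: 0.0236
gripper_force: 60.0
offset mm [ 3.6 66.8  1.9] yaw(y) -112.7 rz -0.069 F [3.5 8.6 5.2] t 10.4167
[ 1.82255454 -0.74700188 -0.07364955]
```

```bash
python3 -m jog '{"gripper":[0,0,0,0,0],"offset":[[0,1.6,0],[0,3.2,0],[0,4.8,-0.4],[0,6.4,-0.4],[0,8,-0.4]],"rotation":[[0,0,0],[0,0,0],[0,0,0],[0,0,0],[0,0,0]]}'; python3 - <<'E'
from h import *
togo(.5065,-.0807,.002,-108.7); print(r.get_obs()['ft_torque'])
E
```

```text
time_s: 10.83
eef_pos: [0.5259, -0.0253, 0.004]
tool_rot: [0.98, -0.197, 0.001, -0.0]
force: [3.8, 4.4, 1.0]
grip_width: 0.0231
gripper_force: 59.6
offset mm [ 3.5 58.6  1.9] yaw(y) -112.7 rz -0.07 F [3.8 4.4 1. ] t 10.8333
[ 0.87129151 -0.83439688 -0.10643879]
```

```bash
python3 -m jog '{"gripper":[0,0,0,0,0],"offset":[[0.1,1.5,0],[0.2,3,0],[0.4,4.5,0],[0.5,6,0],[0.6,7.5,0]],"rotation":[[0,0,0],[0,0,0],[0,0,0],[0,0,0],[0,0,0]]}'; python3 - <<'E'
from h import *
togo(.5065,-.0807,.002,-108.7); print(r.get_obs()['ft_torque'])
E
```

```text
time_s: 11.25
eef_pos: [0.5234, -0.0326, 0.004]
tool_rot: [0.98, -0.197, 0.001, -0.0]
force: [3.7, 2.6, 1.2]
grip_width: 0.0238
gripper_force: 59.6
offset mm [ 2.9 50.9  1.9] yaw(y) -112.7 rz -0.07 F [3.7 2.6 1.2] t 11.25
[ 0.78845109 -0.82713114 -0.12698495]
```

```bash
python3 -m jog '{"gripper":[0,0,0,0,0],"offset":[[0.2,1.6,0],[0.4,3.2,0],[0.6,4.8,0],[0.8,6.4,0],[1,8,0]],"rotation":[[0,0,0],[0,0,0],[0,0,0],[0,0,0],[0,0,0]]}'; python3 - <<'E'
from h import *
togo(.5065,-.0807,.002,-108.7); print(r.get_obs()['ft_torque'])
E
```

```text
time_s: 11.67
eef_pos: [0.5209, -0.0402, 0.004]
tool_rot: [0.98, -0.197, 0.001, -0.0]
force: [2.8, 4.5, 3.9]
grip_width: 0.0234
gripper_force: 59.8
offset mm [ 2.3 42.9  1.9] yaw(y) -112.7 rz -0.069 F [2.8 4.5 3.9] t 11.6667
[ 0.98624067 -0.62361908 -0.08237733]
```

```bash
python3 -m jog '{"gripper":[0,0,0,0,0],"offset":[[0.1,1.6,0],[0.2,3.2,0],[0.4,4.8,0],[0.5,6.4,0],[0.7,8,0]],"rotation":[[0,0,0],[0,0,0],[0,0,0],[0,0,0],[0,0,0]]}'; python3 - <<'E'
from h import *
togo(.5065,-.0807,.002,-108.7); print(r.get_obs()['ft_torque'])
E
```

```text
time_s: 12.08
eef_pos: [0.5184, -0.0478, 0.0039]
tool_rot: [0.981, -0.196, 0.001, -0.0]
force: [3.3, 4.1, 4.9]
grip_width: 0.0231
gripper_force: 59.8
offset mm [ 1.7 34.9  1.9] yaw(y) -112.7 rz -0.069 F [3.3 4.1 4.9] t 12.0833
[ 0.97376523 -0.56341637 -0.06506478]
```

```bash
python3 -m jog '{"gripper":[0,0,0,0,0],"offset":[[0.2,1.6,0],[0.4,3.2,0],[0.5,4.8,0],[0.7,6.4,0],[0.9,8,0]],"rotation":[[0,0,0],[0,0,0],[0,0,0],[0,0,0],[0,0,0]]}'; python3 - <<'E'
from h import *
togo(.5065,-.0807,.002,-108.7); print(r.get_obs()['ft_torque'])
E
```

```text
time_s: 12.5
eef_pos: [0.5158, -0.0555, 0.004]
tool_rot: [0.981, -0.196, 0.001, -0.0]
force: [2.2, 4.3, 5.8]
grip_width: 0.0238
gripper_force: 60.0
offset mm [ 1.1 26.9  1.9] yaw(y) -112.6 rz -0.069 F [2.2 4.3 5.8] t 12.5
[ 1.04432673 -0.33956038 -0.05792718]
```

```bash
python3 -m jog '{"gripper":[0,0,0,0,0],"offset":[[0.1,1.6,0],[0.2,3.2,0],[0.4,4.8,0],[0.5,6.4,0],[0.6,8,0]],"rotation":[[0,0,0],[0,0,0],[0,0,0],[0,0,0],[0,0,0]]}'; python3 -m jog '{"gripper":[0,0,0,0,0],"offset":[[0.1,1.6,0],[0.2,3.2,0],[0.4,4.8,0],[0.5,6.4,0],[0.6,8,0]],"rotation":[[0,0,0],[0,0,0],[0,0,0],[0,0,0],[0,0,0]]}'; python3 - <<'E'
from h import *
togo(.5065,-.0807,.002,-108.7); print(r.get_obs()['ft_torque'])
c,X=cloud('scene')
g=(abs(X[...,0]-.595)<.06)&(abs(X[...,1]-.16)<.06)&(X[...,2]>.215)&(X[...,2]<.236); print('stack',X[g].mean(0))
E
```

```text
time_s: 12.92
eef_pos: [0.5133, -0.0631, 0.004]
tool_rot: [0.981, -0.196, 0.001, -0.0]
force: [1.8, 4.1, 5.5]
grip_width: 0.0235
gripper_force: 60.0
time_s: 13.33
eef_pos: [0.5108, -0.0707, 0.0039]
tool_rot: [0.981, -0.196, 0.001, -0.0]
force: [2.2, 4.9, 6.0]
grip_width: 0.0234
gripper_force: 60.0
offset mm [-0.1 10.9  1.9] yaw(y) -112.7 rz -0.069 F [2.2 4.9 6. ] t 13.3333
[ 0.9618263  -0.47699197  0.00800954]
stack [0.59163985 0.15857252 0.22498947]
```

```bash
python3 -m jog '{"gripper":[0,0,0,0,0],"offset":[[0.1,1,0],[0.2,2,0],[0.2,3,0],[0.3,4,0],[0.4,5,0]],"rotation":[[0,0,0],[0,0,0],[0,0,0],[0,0,0],[0,0,0]]}'; python3 -m jog '{"gripper":[0,0,0],"offset":[[0,0.8,0],[0.1,1.6,0],[0.2,2.4,0]],"rotation":[[0,0,0],[0,0,0],[0,0,0]]}'; python3 - <<'E'
from h import *
togo(.5065,-.0807,.002,-108.7); print(r.get_obs()['ft_torque'])
E
```

```text
time_s: 13.8
eef_pos: [0.5092, -0.0754, 0.0039]
tool_rot: [0.981, -0.196, 0.001, -0.0]
force: [2.7, 4.1, 5.8]
grip_width: 0.0234
gripper_force: 60.1
time_s: 14.05
eef_pos: [0.5086, -0.0771, 0.004]
tool_rot: [0.981, -0.196, 0.001, -0.001]
force: [3.0, 8.1, 5.6]
grip_width: 0.0235
gripper_force: 60.1
offset mm [-0.6  4.1  2. ] yaw(y) -112.6 rz -0.069 F [3.  8.1 5.6] t 14.05
[ 1.91428289 -0.52257861 -0.1329634 ]
```

```bash
python3 -m jog '{"gripper":[0,0],"offset":[[0,0.3,0],[0,0.6,0]],"rotation":[[0,0,0],[0,0,0]]}'; python3 -m jog '{"gripper":[0,0],"offset":[[0,0,0],[0,0,0]],"rotation":[[0,0,0],[0,0,0]]}'
```

```text
time_s: 14.22
eef_pos: [0.5086, -0.0772, 0.004]
tool_rot: [0.981, -0.196, 0.001, -0.001]
force: [3.1, 8.1, 5.9]
grip_width: 0.0235
gripper_force: 60.0
time_s: 14.38
eef_pos: [0.5086, -0.0771, 0.004]
tool_rot: [0.981, -0.196, 0.001, -0.001]
force: [2.2, 8.0, 6.3]
grip_width: 0.0239
gripper_force: 60.0
```

```bash
python3 -m jog '{"gripper":[0,0,0],"offset":[[0,0.5,0],[0,1,0],[0,1,0]],"rotation":[[0,0,0],[0,0,0],[0,0,0]]}'; python3 -m jog '{"gripper":[0,0,0],"offset":[[0.2,0.5,-0.5],[0.2,1,-0.5],[0.2,1,-0.5]],"rotation":[[0,0,0],[0,0,0],[0,0,0]]}'; python3 - <<'E'
from h import *
c,X=cloud('scene'); t=r.camera('top')
cv2.imwrite('pics/7.png',cv2.resize(c['color'][140:215,180:280],(800,600),interpolation=2))
E
```

```text
time_s: 14.63
eef_pos: [0.5086, -0.0773, 0.0041]
tool_rot: [0.981, -0.196, 0.001, -0.001]
force: [3.3, 9.6, 5.2]
grip_width: 0.0232
gripper_force: 60.0
time_s: 14.88
eef_pos: [0.5085, -0.0776, 0.0042]
tool_rot: [0.981, -0.196, 0.001, -0.002]
force: [4.2, 10.5, 1.3]
grip_width: 0.0234
gripper_force: 59.7
```

View pics/7.png

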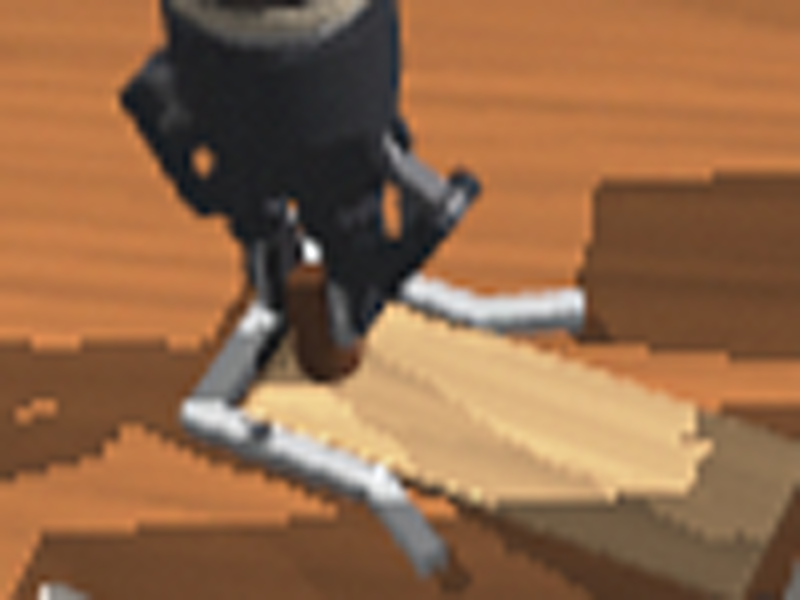

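```bash
python3 -m jog '{"gripper":[0.34,0.36,0.36,0.36,0.36],"offset":[[0,-0.5,0],[0,-1,0],[0,-1,0],[0,-1,-5],[0,-1,-9]],"rotation":[[0,0,0],[0,0,0],[0,0,0],[0,0,0],[0,0,0]]}'; python3 -m jog '{"gripper":[0.36,0,0,0,0],"offset":[[0,0,0],[0,0,0],[0,0,0],[0,0,0],[0,0,0]],"rotation":[[0,0,0],[0,0,0],[0,0,0],[0,0,0],[0,0,0]]}'
```

```text
time_s: 15.4
eef_pos: [0.5062, -0.0801, 0.0127]
tool_rot: [0.98, -0.197, -0.001, 0.001]
force: [0.9, 2.0, -0.6]
grip_width: 0.0308
gripper_force: 0.8
time_s: 15.82
eef_pos: [0.5078, -0.0791, 0.0137]
tool_rot: [0.981, -0.196, 0.0, -0.0]
force: [-0.5, 3.4, 7.4]
grip_width: 0.0221
gripper_force: 58.4
```

```bash
python3 -m jog '{"gripper":[0,0,0],"offset":[[0,0.5,0],[0,1,0],[0,1,0]],"rotation":[[0,0,0],[0,0,0],[0,0,0]]}'; python3 -m jog '{"gripper":[0,0,0],"offset":[[0,0.5,0],[0,1,0],[0,1,0]],"rotation":[[0,0,0],[0,0,0],[0,0,0]]}'
```

```text
time_s: 16.07
eef_pos: [0.5078, -0.0794, 0.0137]
tool_rot: [0.981, -0.196, 0.001, -0.001]
force: [0.9, 6.5, 7.8]
grip_width: 0.0223
gripper_force: 58.5
time_s: 16.32
eef_pos: [0.5077, -0.0796, 0.0139]
tool_rot: [0.981, -0.196, 0.001, -0.001]
force: [0.6, 7.6, 8.1]
grip_width: 0.0222
gripper_force: 58.6
```

```bash
python3 -m jog '{"gripper":[0,0,0,0],"offset":[[0,0.5,0],[0,1,0],[0,1.5,0],[0,1.5,0]],"rotation":[[0,0,0],[0,0,0],[0,0,0],[0,0,0]]}'; python3 -m jog '{"gripper":[0,0,0,0],"offset":[[0,0.5,0],[0,1,0],[0,1.5,0],[0,1.5,0]],"rotation":[[0,0,0],[0,0,0],[0,0,0],[0,0,0]]}'
```

```text
time_s: 16.65
eef_pos: [0.5076, -0.08, 0.014]
tool_rot: [0.981, -0.196, 0.001, -0.001]
force: [1.8, 9.7, 8.7]
grip_width: 0.0227
gripper_force: 58.7
time_s: 16.98
eef_pos: [0.5076, -0.0804, 0.0142]
tool_rot: [0.981, -0.195, 0.002, -0.002]
force: [1.7, 12.2, 10.1]
grip_width: 0.0225
gripper_force: 58.8
```

```bash
python3 -m jog '{"gripper":[0,0,0.5,0.7,0.8],"offset":[[0,-2,0],[0,-4,0],[0,-4,0],[0,-4,0],[0,-4,0]],"rotation":[[0,0,0],[0,0,0],[0,0,0],[0,0,0],[0,0,0]]}'; python3 -m jog '{"gripper":[0.8,0.8,0.8,0.8,0.8],"offset":[[0,0,0],[0,0,-20],[0,0,-50],[0,0,-90],[0,0,-130]],"rotation":[[0,0,0],[0,0,0],[0,0,0],[0,0,0],[0,0,0]]}'; python3 -m jog '{"gripper":[1,1,1,1,1],"offset":[[-20,20,-20],[-50,40,-20],[-90,60,-20],[-130,80,-20],[-150,90,-20]],"rotation":[[0,0,0],[0,0,0],[0,0,0],[0,0,0],[0,0,0]]}'; python3 - <<'E'
from h import *
pr={}
for n in ['scene','top']:
    c,X=cloud(n)
    g=(abs(X[...,0]-.507)<.022)&(abs(X[...,1]+.08)<.022)&(X[...,2]>.046)&(X[...,2]<.056); print(n,'grip',g.sum(),X[g].mean(0).round(4))
    g=(abs(X[...,0]-.595)<.06)&(abs(X[...,1]-.16)<.06)&(X[...,2]>.215)&(X[...,2]<.236); print('stack',X[g].mean(0).round(4),X[g].std(0).round(4))
    pr[n]=c['color']
a=cv2.resize(pr['scene'][110:245,170:350],(400,300),interpolation=2); b=cv2.resize(pr['top'][185:230,255:315],(400,300),interpolation=2)
cv2.imwrite('pics/8.png',np.vstack([np.hstack([a,b]),np.hstack([cv2.resize(pr['scene'][165:210,190:250],(400,300),interpolation=2),cv2.resize(pr['top'][150:240,190:310],(400,300),interpolation=2)])]))
E
```

```text
time_s: 17.4
eef_pos: [0.5064, -0.0812, 0.0127]
tool_rot: [0.98, -0.197, -0.0, 0.0]
force: [-0.3, -0.4, 0.5]
grip_width: 0.058
gripper_force: 0.0
time_s: 17.82
eef_pos: [0.5058, -0.0806, 0.1436]
tool_rot: [0.98, -0.197, -0.001, 0.0]
force: [1.3, -0.4, -0.4]
grip_width: 0.0682
gripper_force: 0.0
time_s: 18.23
eef_pos: [0.3298, -0.1061, 0.1623]
tool_rot: [0.98, -0.197, -0.001, 0.0]
force: [0.3, 0.3, 0.6]
grip_width: 0.0854
gripper_force: 0.0
scene grip 54 [ 0.5077 -0.0754  0.0501]
stack [0.5916 0.1587 0.225 ] [0.0246 0.0232 0.0021]
top grip 37 [ 0.5058 -0.0752  0.0496]
stack [0.585  0.1587 0.2248] [0.0232 0.0233 0.0026]
```

View pics/8.png

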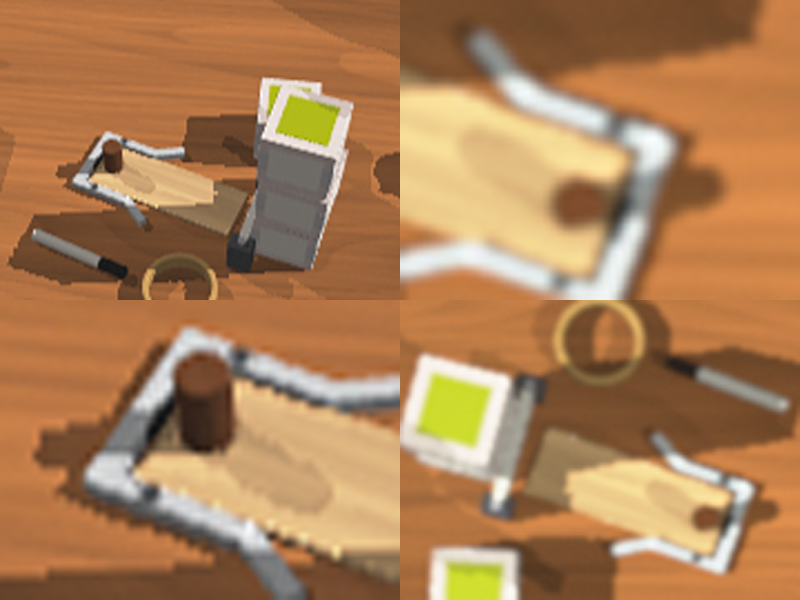

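```bash
python3 - <<'E'
from h import *
cs={}
for n in ['top','scene']:
    c=r.camera(n); f=192/np.tan(np.radians(c['fovy'])/2); A=att(c['attitude']); col=c['color'].astype(np.float32)
    def prof(lat,s,z):
        a=np.radians(-108.7); P=np.array([.507,-.0753,z])+s*np.array([np.cos(a),np.sin(a),0])+lat*np.array([-np.sin(a),np.cos(a),0])
        q=A.T@(P-np.array(c['origin'])); return f*q[0]/-q[2]+c['cx'],-f*q[1]/-q[2]+c['cy']
    for lats,name in (((-.028,-.025,-.022),'sideN'),((.022,.025,.028),'sideP'),((-.006,0,.006),'mid')):
        out=[]
        for s in np.arange(.006,.046,.002):
            v=np.mean([cv2.remap(col,*[np.array([[np.float32(k)]]) for k in prof(l,s,.005)],cv2.INTER_LINEAR)[0,0] for l in lats],0)
            out.append((int(s*1000),v[::-1].round().astype(int).tolist()))
        print(n,name,out)
E
```

```text
top sideN [(6, [243, 214, 145]), (8, [243, 215, 146]), (10, [244, 216, 147]), (12, [244, 216, 147]), (14, [244, 214, 146]), (16, [240, 208, 143]), (18, [233, 197, 136]), (20, [218, 182, 130]), (22, [199, 170, 134]), (24, [191, 176, 155]), (26, [201, 198, 188]), (27, [218, 222, 218]), (30, [231, 236, 235]), (32, [234, 240, 239]), (34, [232, 237, 235]), (36, [221, 223, 219]), (38, [198, 195, 188]), (40, [169, 155, 145]), (42, [144, 118, 101]), (44, [135, 95, 68])]
top sideP [(6, [249, 224, 154]), (8, [249, 225, 155]), (10, [250, 225, 155]), (12, [249, 222, 152]), (14, [245, 215, 146]), (16, [237, 201, 137]), (18, [220, 180, 122]), (20, [191, 154, 106]), (22, [163, 135, 101]), (24, [148, 131, 112]), (26, [147, 142, 135]), (27, [153, 155, 152]), (30, [158, 163, 162]), (32, [157, 163, 162]), (34, [151, 156, 154]), (36, [143, 142, 137]), (38, [135, 125, 117]), (40, [129, 108, 93]), (42, [125, 92, 70]), (44, [123, 83, 53])]
top mid [(6, [130, 81, 48]), (8, [132, 84, 51]), (10, [134, 88, 54]), (12, [136, 92, 58]), (14, [138, 98, 63]), (16, [138, 102, 68]), (18, [131, 100, 68]), (20, [119, 94
[... 903 characters left out ...]
]), (22, [96, 83, 76]), (24, [121, 120, 121]), (26, [143, 144, 145]), (27, [148, 150, 151]), (30, [147, 149, 149]), (32, [138, 140, 140]), (34, [132, 133, 134]), (36, [127, 126, 126]), (38, [120, 110, 105]), (40, [115, 85, 63]), (42, [114, 73, 43]), (44, [115, 73, 45])]
scene mid [(6, [54, 37, 28]), (8, [54, 37, 27]), (10, [56, 39, 28]), (12, [72, 52, 38]), (14, [80, 60, 44]), (16, [85, 65, 48]), (18, [85, 66, 49]), (20, [69, 56, 43]), (22, [35, 32, 29]), (24, [38, 38, 39]), (26, [74, 74, 74]), (27, [121, 122, 122]), (30, [162, 163, 163]), (32, [171, 172, 172]), (34, [173, 173, 174]), (36, [171, 170, 171]), (38, [151, 138, 131]), (40, [120, 88, 69]), (42, [109, 72, 47]), (44, [115, 73, 43])]
```

```bash
python3 -c "
from cell import r
print(r.hand_in())"
```

```text
the job is handed in; nothing more can be done
None
```

I drew the board out from under the stack and ran it home against the dock's end pad, then let go. The cartons look upright behind the stop in the last pictures, wrist force stayed around 12 N, and the job is handed in, though `hand_in` returned no verdict.

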